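# Arm the X-ray control box with its key and hold it

## Task

The X-ray control box is armed only while its key is held turned. Slide the keyhole's dust shutter fully aside by its upright tab, take the key with the rectangular head (not the round one) out of the stand, and push it fully home into the keyhole past the sticky pins. Turn it a quarter turn clockwise to its stop against the return spring and finish still gripping the key and holding it turned; leave the other key and the other things where they are.

Things in the scene. Friction and masses are not known exactly. Their poses are not given: they have to be found in the camera images.
- console: White X-ray control box fixed to the counter, 180 (x) x 200 (y) x 60 mm high, flat top. Origin: centre of its underside; z up. Keyhole at (0, -30, 60) mm in its frame. Once a key is home its head's underside is 18 to 20 mm above the box's top; only then is its wide blade below the fixed slotted plate, so that it can turn.
- keyhole (a point): Centre of the keyhole's mouth, level with the box's top, axes as the box's. Vertical slot 17.8 (x) x 7.8 (y) mm in a fixed 5 mm plate, 3 mm down, with a 3 mm 45 degree countersink. Below: sticky side pins 12 and 15 mm down (4 to 8 N each; if it sticks, wiggle a little and push on), a sprung plunger from 17 mm (to 5 N), firm bottom at 24 mm. Home = tip 22 to 24 mm below this point. Either way round fits.
- shutter (a joint): Dust shutter: aluminium plate 40 x 36 mm, its top 4.5 mm above the box's top, over the keyhole. m; 0 = shut, 0.045 = fully aside; it slides along the box's +y. About 3 to 4.5 N to push; it stays where it is left.
- shutter_tab (a point): Middle of the top edge of the pushing face of the shutter's upright tab (34 mm along the box's x, 8 mm thick, top 24.5 mm above the box's top). The face looks to the box's -y, towards the keyhole; the tab lies on its +y side. Moves with the shutter; with the shutter at 0 it lies 18 mm to the +y side of the keyhole. Axes as the box's.
- lock (a joint): Turning barrel of the lock, rad: 0 = slot along the box's x (key goes in or out), grows clockwise seen from above, stop at 1.5 (a quarter turn). A spring turns it back (0.05 to 0.13 N m with friction), so it must be held.
- stand: Fixed steel tray 160 (x) x 190 (y) mm, rim 10 mm, with a wooden block in its middle, 112 (x) x 36 (y) mm, top 50 mm above the counter. Slots in the block 32 mm either side of its middle along x hold two keys upright, heads up. Origin: centre of the underside. A dish and a jar stand in the tray 60 mm to either side along y.
- key: Key to use: black rectangular head 30 (x) x 10 (y) x 36 mm, 42 to 78 mm from the tip. Origin: blade's tip; z from tip to head. Steel blade 16 (x) x 6 (y) mm for the first 14 mm (12 x 3.5 mm over the first 3), then a round 5.6 mm shank. Stands in the block, head resting on its top, tip 8 mm above the counter. Grip the head across its 10 mm thickness (y). About 40 g.
- round_key: The other key, not to be used: black round head 38 mm across, 10 mm thick, flat blade; same frame (origin at the tip). Stands in the other slot; which slot is which varies.
- dish: Glass dish 36 mm across, 20 mm high, in the tray; leave it. Origin under its centre.
- jar: White jar 34 mm across, 40 mm high, in the tray; leave it. Origin under its centre.
- mirror: Steel mouth mirror 150 mm long, lying on the counter between box and tray; leave it. Origin near its middle.
- cup: White cup 70 mm across, 90 mm high, behind the work area; leave it. Origin under its centre.
- wipes: White tub 84 mm across, 150 mm high, behind the work area; leave it. Origin under its centre.
Not all that is in view belongs to the job. Leave any pink or red look-alike of the key alone.

How it is judged (in metres and radians):
On the way, in this order (a step that is already met when the one before it is completed fails the run):
1. the dust shutter is pushed fully aside (value of joint shutter above 0.04 m), for 0.1 s.
2. the rectangular-headed key is fully home in the keyhole (z of key in the frame of keyhole below -0.0205 m and horizontal distance between key and keyhole below 0.004 m), for 0.1 s.
3. the key is turned a quarter turn and held (all of step 2 and value of joint lock above 1.3 rad), for 0.5 s.
At the end, for the whole second after the job is handed in: The program finishes while holding: the key is home (tip at least 20.5 mm below the box's top, within 4 mm of the keyhole's axis), the lock is turned past 1.3 rad and still, the fingers grip the key (over 2 N), the shutter is aside (over 40 of 45 mm) (all of step 3 and value of joint shutter above 0.04 m and velocity of joint lock between -0.3 and 0.3 rad/s and contact force between the fingers and key above 2 N); the arm keeps its last pose, push and grip.
It fails at once if the round-headed key is disturbed (distance of round_key from where it was at the start of the episode above 0.02 m).
It fails at once if another thing is knocked more than 40 mm away (distance of any of dish, jar, mirror, cup, wipes from where it was at the start of the episode above 0.04 m).
It also fails if it takes over 64 s, if anything falls off the work surface, if the arm or the gripper's body presses on something with over 40 N, if the wrist force passes 120 N, or if a joint passes its speed limit or range.

## Robot

A 7-joint arm with a two-finger parallel gripper is mounted at the origin on the work surface. World frame = base frame: x ahead of the robot, y to its left, z up, the work surface at z = 0. Lengths are in m, angles in degrees, forces in N, time in s.
With the tool pointing down it reaches from about 0.425 to 0.875 m from the base axis. Payload 4.7 kg.
Tool frame: the origin (TCP) lies midway between the tips of the shut fingers; the grasp point (between the pads) lies 19 mm behind it; z points along the fingers, y is the line along which they close (so a half turn about z gives the same grasp; the last joint's range is limited). The gripper opens to 87 mm and grips with 3 to 60 N. Pads are 19 mm wide; open, the fingers measure 117 mm over their backs; the gripper's body (75 mm by 190 mm) begins 51 mm behind the grasp point.
Start: joints at [71.511, 18.392, -4.016, 83.108, 1.295, 78.541, -3.26], TCP at [0.215, -0.614, 0.223] pointing down, gripper open.
Joint ranges: [-163.93, 163.93], [-17.29, 119.83], [-79.2, 71.16], [3.27, 140.29], [-89.18, 269.18], [5.43, 117.66], [-154.24, 154.24]. Speed limits (degrees/s): [147.25, 147.25, 180, 180, 180, 180, 180].

## Interface

Orientations are given as [roll, pitch, yaw] about the fixed x, y, z axes, in that order (R = Rz(yaw) Ry(pitch) Rx(roll)).
In Python, from cell import env, viewer, boxes_of, masks_of gives the robot as it stands. The module is installed in compiled form; this text tells all that it offers.
- The arm moves only by the tool apply_moves, never from a script. Its argument "moves" is a list of rows, each a list of 7 numbers: the shift along the tool's x, y, z scaled (see below), then the turn, a rotation vector about the tool's x, y, z scaled (see below), then the opening, from 0 (shut) to 1 (fully open). A call has 1 to 20 rows; each row is the pose to reach, as a shift and turn from the pose commanded when the call began, along the tool's axes at that moment; what a row does not reach only later rows make up. The controller multiplies each number of a shift by 0.2 m and each number of a turn by 1.5 rad. A row lasts 1/10 s, in which the tool goes at most 50 mm and 8.59 degrees, less where a joint would pass 70% of its speed; a pose out of reach is approached as far as the arm can. A call with a number of a shift or a turn outside -1 to 1 is refused whole. A call with a gripper value outside its range is refused whole. The fingers move at their own pace and stop on an object; "grip_force" is the grip in N (left out, the last holds). Time passes only in rows, so rows that repeat a pose let the fingers close. It gives the time, the measured TCP pose, the force, the opening and the grip force at its end, in the units of the state.
- env.get_obs(): the state, without advancing time (a new reading comes with each control period).
- viewer.read_camera(name): name is "side" or "top"; returns the picture (480x640x3 uint8, red, green, blue); there is no depth.
- viewer.get_calibration(name): a dict with "fov_y" (degrees; the focal length in pixels is half the picture's height over the tangent of half this angle, whatever the lens; pixels are square), "cx", "cy" (the principal point, pixels), "k1" (the pictures are not rectified: a ray, as slopes to the right and down, at radius r is drawn at 1 + k1 r^2 times it, then the intrinsics apply), "position" and "orientation" of the camera in the world. Camera axes: x right, y up, looking along -z (the intrinsics and any distortion apply to the point x, -y, -z); pixel columns grow to the right and rows downward; lengths in m; the calibration is good to about 2 mm. A picture is of the moment at which its call begins. get_calibration takes no time and is no camera call.
- env.sign_off(): hands the job in; it is judged then, once.
Trained networks look in the newest picture that a camera, given by its name, has taken for a name from the list of things; names that differ only in an ending like _2 or _b are one class to them, and where a whole thing is asked for, a point or a joint stands for the part that bears it (a point fixed in the world has none). Each returns a list of dicts, best first, with "conf" (0 to 1); they miss things now and then, are a little off and sometimes report something else, mostly with a low value. They report only what shows in the picture. A call takes as long as a camera call. They do not tell look-alikes from the thing itself.
- boxes_of(camera, target): "location" ([column, row] in pixels, amid what is visible of it).
- masks_of(camera, target): "pixels" (480x640 bool, what is visible of it) and "location" ([column, row] in pixels, amid what is visible of it).
The state is a dict: "time_s": time; "qpos": joint angles; "joint_velocities": joint speeds; "effort": joint torques, N m; "tool_pos": TCP position; "tool_rot": TCP orientation; "force": force on the tool from outside, world axes, zero at the start; "wrist_torque": the same for the moment, N m; "grip_width": finger opening in m; "grasp_force": force on a finger pad.
Only numpy, scipy, OpenCV 4.12 (cv2) and the standard library are available. Lean on these libraries where they do the work, as an engineer would, in place of code of your own. Each camera call takes 0.05 s, during which the arm holds its last target. There are 200 camera calls.

## Working session

There is one attempt and no reset: what is moved stays moved. The work goes in short steps, Python scripts to look and compute and a tool call to move; the robot and the scene stay as the last step left them, time stands still between calls to the robot, and variables do not carry over. Pictures are saved under pics/ and viewed, at most 10 in all, crops included, and the job is handed in when it is done.

Besides the shell and the picture viewer there is one more tool, called after "Call:" by a JSON object that holds its "op" and its "data". apply_moves: Moves the arm, as the interface text tells. Shifts and turns lie within -1 to 1; 1 stands for 0.2 m of shift or 1.5 rad of turn. Its arguments: {"type":"object","properties":{"moves":{"type":"array","items":{"type":"array","items":{"type":"number","minimum":-1,"maximum":1}}},"grip_force":{"type":"number"}},"required":["moves"]}

```bash
mkdir -p pics; cat > h.py <<'E'
import numpy as np, cv2
from scipy.spatial.transform import Rotation as R
from cell import env, viewer, boxes_of, masks_of
def cam(n):
    c=viewer.get_calibration(n); f=240/np.tan(np.radians(c["fov_y"])/2)
    o=c["orientation"]; M=R.from_euler('xyz',o,degrees=True).as_matrix() if np.size(o)==3 else np.array(o)
    return c,f,M
def ray(n,px):
    c,f,M=cam(n); d=np.array([(px[0]-c["cx"])/f,(px[1]-c["cy"])/f]); u=d.copy()
    for _ in range(30): u=d/(1+c["k1"]*(u@u))
    return np.array(c["position"]),M@np.array([u[0],-u[1],-1])
def onz(n,px,z):
    p,d=ray(n,px); return p+d*(z-p[2])/d[2]
def proj(n,P):
    c,f,M=cam(n); q=(np.array(P)-c["position"])@M; u=np.array([q[0],-q[1]])/-q[2]
    u=u*(1+c["k1"]*(u@u)); return u*f+[c["cx"],c["cy"]]
def snap(n,f):
    im=viewer.read_camera(n); cv2.imwrite('pics/'+f,im[:,:,::-1]); return im
E
python3 - <<'E'
from h import *
for n in("top","side"):
    snap(n,n+"0.png"); c=viewer.get_calibration(n); print(n,c)
    for t in("console","shutter","shutter_tab","stand","key","round_key","dish","jar","mirror"):
        print(t,[(np.round(b["location"]),round(b["conf"],2)) for b in boxes_of(n,t)][:3])
print(env.get_obs())
E
```

```text
top {'fov_y': 43.96853517873616, 'cx': 321.06007094059527, 'cy': 239.4348218176251, 'k1': -0.01709721652088383, 'position': array([0.45697576, 0.05033453, 1.18422485]), 'orientation': array([  8.67498216,   0.36650186, -90.35700526])}
console [(array([468., 278.]), 0.78), (array([251., 274.]), 0.2)]
shutter [(array([478., 274.]), 0.64)]
shutter_tab [(array([477., 273.]), 0.71)]
stand []
key [(array([239., 214.]), 0.67), (array([210., 211.]), 0.65), (array([163., 266.]), 0.47)]
round_key [(array([241., 307.]), 0.5)]
dish [(array([210., 301.]), 0.67), (array([255., 275.]), 0.67)]
jar [(array([212., 300.]), 0.7), (array([281., 293.]), 0.52), (array([466., 277.]), 0.43)]
mirror [(array([348., 264.]), 0.77), (array([214., 300.]), 0.71)]
side {'fov_y': 51.994614641873376, 'cx': 322.0077506301222, 'cy': 243.51303835075174, 'k1': 0.026298380130950583, 'position': array([0.34039116, 0.65997575, 0.47066326]), 'orientation': array([  61.63028014,    0.48306238, -154.76176116])}
console [(array([416., 229.]), 0.67)]
shutter [(array([417., 204.]), 0.59)]
shutter_tab []
stand [(array([342., 377.])
[... 307 characters left out ...]
me_s': 1.0, 'qpos': array([71.51117305, 18.39129492, -4.01630708, 83.10750199,  1.29524667,
       78.54054304, -3.26145933]), 'joint_velocities': array([-0.02186753,  0.05344346,  0.0314829 , -0.00425106, -0.08056535,
       -0.03626814, -0.05482055]), 'effort': array([-6.98239546e-04, -4.91102135e+01, -4.02930127e-01, -3.12769783e+01,
       -6.33606641e-02,  3.36109393e-02,  2.77107370e-05]), 'tool_pos': array([ 0.21477992, -0.6135148 ,  0.22259412]), 'tool_rot': array([1.79994193e+02, 2.89198985e-03, 1.92964080e+01]), 'force': array([0.12429301, 0.18958797, 0.46268242]), 'wrist_torque': array([-0.00660212, -0.00272551,  0.03533156]), 'grasp_force': 0.0, 'grip_width': 0.08709764876391787}
```

View pics/top0.png

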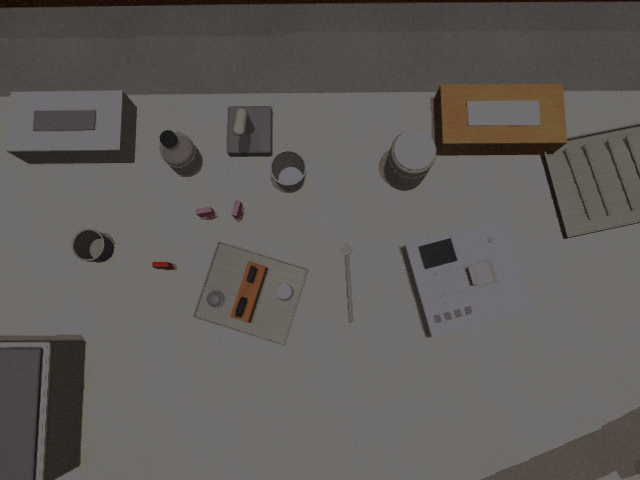

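View pics/side0.png

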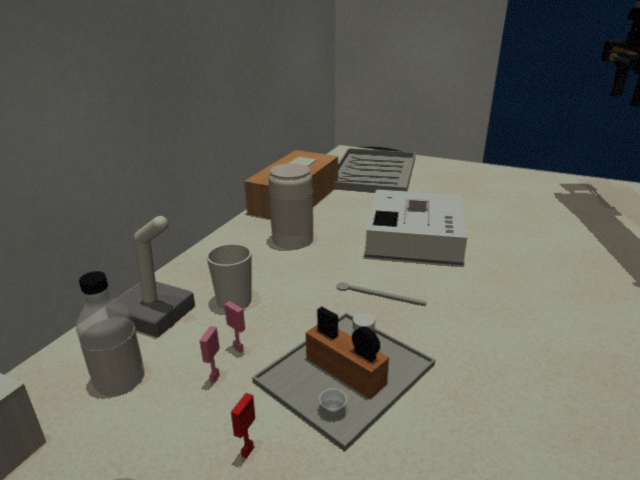

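Side view: black rectangular key at (327,322), round key at (366,341). The pink pair at (235,318)/(210,346) and the red one at (244,416) are look-alikes. In the top view the rectangular key should be the one at (252,274), with the round one at (241,307). I'll confirm this in enlarged crops.

```bash
python3 - <<'E'
from h import *
t=cv2.imread('pics/top0.png'); s=cv2.imread('pics/side0.png')
def g(im,x,y,w,h,W,H): return cv2.convertScaleAbs(cv2.resize(im[y:y+h,x:x+w],(W,H),interpolation=cv2.INTER_CUBIC),alpha=1.5)
a=g(t,185,235,130,115,400,354) 
im=np.hstack([g(t,190,235,120,112,400,373),g(t,400,220,130,121,400,373)])
cv2.imwrite('pics/c1.png',im)
cv2.imwrite('pics/c2.png',np.hstack([g(s,255,300,180,150,400,333),g(s,360,185,110,92,400,333)]))
for n in("top","side"):
  for k in("key","round_key","shutter_tab","shutter","console"):
    for m in masks_of(n,k)[:2]:
        p=m["pixels"].astype(np.uint8); r=cv2.minAreaRect(np.argwhere(p)[:,::-1].astype(np.float32))
        print(n,k,round(m["conf"],2),np.round(m["location"],1),p.sum(),np.round(cv2.boxPoints(r),1).tolist())
E
```

```text
top key 0.69 [253.3 273. ] 139 [[245.39999389648438, 280.79998779296875], [250.8000030517578, 264.6000061035156], [258.8999938964844, 267.29998779296875], [253.5, 283.5]]
top key 0.65 [209.2 214.8] 172 [[196.0, 207.0], [214.0, 207.0], [214.0, 218.0], [196.0, 218.0]]
top round_key 0.44 [241.2 306.3] 145 [[234.60000610351562, 315.20001220703125], [241.0, 296.0], [248.1999969482422, 298.3999938964844], [241.8000030517578, 317.6000061035156]]
top shutter_tab 0.62 [477.3 273.4] 474 [[463.29998779296875, 267.20001220703125], [486.1000061035156, 260.70001220703125], [491.8999938964844, 281.0], [469.20001220703125, 287.5]]
top shutter 0.9 [479.1 274.6] 454 [[464.5, 267.20001220703125], [486.0, 260.6000061035156], [492.20001220703125, 281.0], [470.79998779296875, 287.6000061035156]]
top shutter 0.58 [279.9 287.8] 218 [[276.0, 284.0], [292.0, 284.0], [292.0, 299.0], [276.0, 299.0]]
top console 0.83 [465.7 279.5] 10491 [[400.0, 245.39999389648438], [507.6000061035156, 215.89999389648438], [533.2999877929688, 309.70001220703125], [425.70001220703125, 339.20001220703125]]
top console 0.62 [291.3 
[... 219 characters left out ...]
0351562, 302.29998779296875], [241.6999969482422, 300.5], [246.5, 349.3999938964844], [228.5, 351.20001220703125]]
side shutter_tab 0.75 [416.4 207. ] 229 [[408.0, 199.0], [427.0, 199.0], [427.0, 211.0], [408.0, 211.0]]
side shutter 0.65 [416.3 229.1] 6735 [[363.3999938964844, 258.1000061035156], [370.0, 186.39999389648438], [469.8999938964844, 195.39999389648438], [463.29998779296875, 267.20001220703125]]
side shutter 0.56 [418.1 203.9] 231 [[408.0, 199.0], [427.0, 199.0], [427.0, 211.0], [408.0, 211.0]]
side console 0.63 [416.3 230.6] 6899 [[363.29998779296875, 258.79998779296875], [369.5, 185.8000030517578], [470.79998779296875, 194.3000030517578], [464.6000061035156, 267.29998779296875]]
```

View pics/c1.png

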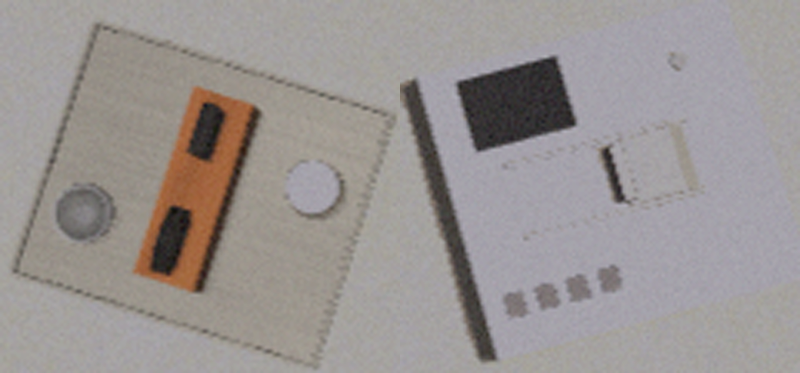

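View pics/c2.png

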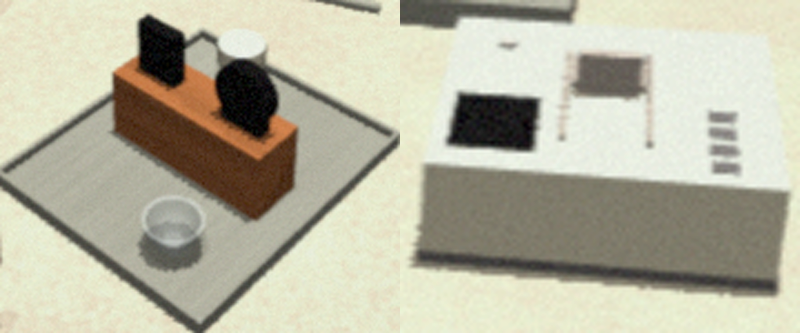

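The crops confirm it: the rectangular head is at top (252,274) and side (327,322), in the block's far slot, and the round one is in the near slot. The shutter sits around (479,274), with its tab on the left. Next I'll fit the box and stand poses.

```bash
cat > fit.py <<'E'
from h import *
from scipy.optimize import least_squares
def fit(obs,x0):
    def pts(x,P):
        c,s=np.cos(x[2]),np.sin(x[2]); return [x[0]+c*P[0]-s*P[1],x[1]+s*P[0]+c*P[1],P[2]]
    f=lambda x:np.concatenate([proj(n,pts(x,P))-px for n,P,px in obs])
    r=least_squares(f,x0,loss='soft_l1'); return r.x,f(r.x).reshape(-1,2),pts
if __name__=="__main__":
    T,S="top","side"; a,b,z=.09,.1,.06
    C=[(T,(a,b,z),(406,246)),(T,(-a,b,z),(431,336.3)),(T,(-a,-b,z),(533,310)),(T,(a,-b,z),(507.6,216)),
       (S,(a,b,z),(367.7,229.6)),(S,(a,-b,z),(376.5,190)),(S,(-a,-b,z),(461.8,195.2)),(S,(-a,b,z),(466.7,237.3)),(S,(a,b,0),(364,257)),(S,(-a,b,0),(464,264.8))]
    a,b,z=.08,.095,.01
    D=[(T,(a,b,z),(219.1,241.6)),(T,(a,-b,z),(308.5,269.5)),(T,(-a,-b,z),(285.4,344.8)),(T,(-a,b,z),(194.2,316.6)),
       (S,(a,-b,z),(346.4,314.9)),(S,(-a,-b,z),(435,359.9)),(S,(-a,b,z),(346.4,448.5)),(S,(a,b,z),(255,376.5)),
       (S,(.056,.018,.05),(306.8,331.5)),(S,(-.056,.018,.05),(372,372)),(S,(-.056,-.018,.05),(388.7,357.2)),(T,(.056,.018,.05),(248.5,261.1)),(T,(-.056,.018,.05),(230.8,316))]
    xc,rc,pts=fit(C,[.4,-.25,.2]); xs,rs,_=fit(D,[.4,.15,-.2])
    print("console",xc,np.degrees(xc[2]));print(np.round(rc,1).tolist())
    print("stand",xs,np.degrees(xs[2]));print(np.round(rs,1).tolist())
    print("keyhole",pts(xc,(0,-.03,.06)),"tab",pts(xc,(0,-.012,.0845)))
    for nm,px in(("key",.032),("round",-.032)):
        P=pts(xs,(px,0,.086)); print(nm,P,proj(T,P),proj(S,P),proj(S,pts(xs,(px,0,.068))))
    for y in(-.012,-.004): print("tabproj",proj(T,pts(xc,(.017,y,.0845))),proj(T,pts(xc,(-.017,y,.0845))))
    for y in(-.05,-.01): print("shut",proj(T,pts(xc,(.018,y,.0645))),proj(T,pts(xc,(-.018,y,.0645))))
E
python3 fit.py
```

```text
console [ 0.55359024 -0.22571199  0.24615085] 14.103404576063795
[[0.6, -0.9], [1.7, 1.2], [2.0, 0.5], [-0.8, 3.2], [-2.0, 0.5], [-0.2, -0.4], [-0.8, -0.1], [-0.1, 0.9], [0.6, 1.2], [-1.7, 2.3]]
stand [ 0.52911211  0.19421972 -0.30528376] -17.491470735129656
[[-0.0, -0.3], [1.2, -0.4], [-0.1, 2.5], [-1.1, 1.7], [-0.4, -2.5], [0.6, -0.3], [-1.0, -2.6], [-2.7, 0.4], [-1.1, 1.2], [-0.1, 0.3], [0.8, 0.1], [0.8, 0.5], [0.1, 1.8]]
keyhole [np.float64(0.5609004181605919), np.float64(-0.25480771432647964), 0.06] tab [np.float64(0.5565143106013338), np.float64(-0.23735027864770317), 0.0845]
key [np.float64(0.5596324826033714), np.float64(0.18460168237462565), 0.086] [252.08568914 274.55825177] [327.84053851 312.15256604] [327.87968259 323.22831449]
round [np.float64(0.4985917335233668), np.float64(0.203837767000971), 0.086] [241.27564278 307.7268153 ] [366.49838542 333.07116655] [366.01023398 344.56410249]
tabproj [477.07460349 265.89165113] [482.35560484 283.60071892]
tabproj [472.9486237  266.96659584] [478.21292288 284.68555751]
shut [493.4702816  261.50373809] [499.0315577 279.8805665]
shut [473.23608872 266.77639218] [478.71243565 285.20399144]
```

```bash
cat > ov.py <<'E'
from h import *
def P(x,p):
    c,s=np.cos(x[2]),np.sin(x[2]); return [x[0]+c*p[0]-s*p[1],x[1]+s*p[0]+c*p[1],p[2]]
def box(x,a,b): 
    v=[(i,j,k) for i in(a[0],b[0]) for j in(a[1],b[1]) for k in(a[2],b[2])]
    return [(P(x,p),P(x,q)) for p in v for q in v if p<q and sum(m!=n for m,n in zip(p,q))==1]
def over(n,im,x0,y0,w,h,s,groups):
    o=cv2.convertScaleAbs(cv2.resize(im[y0:y0+h,x0:x0+w],None,fx=s,fy=s,interpolation=cv2.INTER_NEAREST),alpha=1.3)
    for col,L in groups:
        for a,b in L:
            f=lambda p:tuple(int(round(v)) for v in (proj(n,p)-[x0,y0]+.5)*s)
            cv2.line(o,f(a),f(b),col,1)
    return o
E
python3 - <<'E'
from ov import *
t=cv2.imread('pics/top0.png'); s=cv2.imread('pics/side0.png')
C=(.55359,-.22571,.24615); S=(.5291,.1942,-.3053)
g=[((0,0,255),box(C,(-.09,-.1,0),(.09,.1,.06))),((0,200,0),box(C,(-.017,-.012,.0645),(.017,-.004,.0845))),((255,0,0),box(C,(-.02,-.048,.06),(.02,-.012,.0645)))]
k=[((0,0,255),box(S,(.017,-.005,.05),(.047,.005,.086))),((255,0,0),box(S,(-.056,-.018,.003),(.056,.018,.05))),((0,200,0),box(S,(-.08,-.095,0),(.08,.095,.01)))]
a=over("top",t,400,215,134,100,3,g); b=over("side",s,362,180,112,100,3,g)
c=over("top",t,190,238,134,110,3,k); d=over("side",s,290,300,112,110,3,k)
cv2.imwrite('pics/ov.png',np.vstack([np.hstack([a,b]),np.hstack([c,d])])[:600])
E
```

```text
(no output)
```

View pics/ov.png

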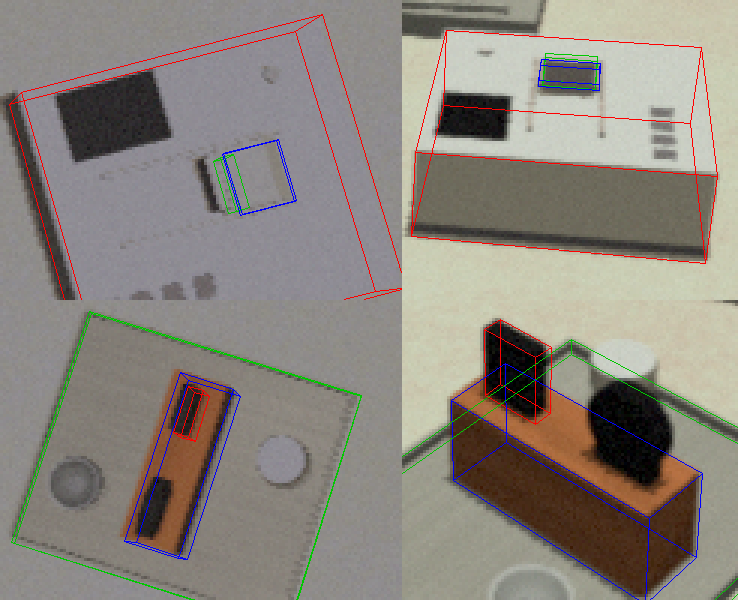

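The overlay is 2–3 px off at the shutter and key, so I'll refine it with a gradient edge fit.

```bash
cat > icp.py <<'E'
from ov import *
from scipy.optimize import least_squares
from scipy.ndimage import map_coordinates, gaussian_filter
ims={n:gaussian_filter(cv2.imread(f'pics/{n}0.png').astype(float).mean(2),.8) for n in("top","side")}
# edge: (view,p,q,inside point, s) s=+1: brighter on the inside side, -1: darker
def run(edges,x,z=0,wins=(6,4,2.5,2.5,2.5),verbose=1):
    x=np.array(x,float)
    for w in wins:
        data=[]
        for e,(n,p,q,ins,s) in enumerate(edges):
            a,b,c=[proj(n,P(x,v)) for v in(p,q,ins)]
            t=(b-a)/np.linalg.norm(b-a); nr=np.array([-t[1],t[0]]); nr*=np.sign(nr@(c-a))
            ts=np.linspace(.12,.88,25); o=np.arange(-w-1,w+1.01,.25)
            pts=a+(b-a)*ts[:,None]
            g=np.array([map_coordinates(ims[n],[pp[1]+o*nr[1],pp[0]+o*nr[0]],order=1) for pp in pts])
            d=s*(g[:,4:]-g[:,:-4])                      # 1 px difference
            d=np.array([d[max(0,i-3):i+4].mean(0) for i in range(25)])
            oo=o[2:-2]; k=d.argmax(1); good=d.max(1)>4
            off=oo[k]; data.append((n,p,q,ts,off,good,nr))
        def res(x):
            r=[]
            for n,p,q,ts,off,good,nr in data:
                a,b=[proj(n,P(x,v)) for v in(p,q)]
                r.append((((a+(b-a)*ts[:,None])-tgt[len(r)])@nr)[good]/np.sqrt(max(good.sum(),1)))
            return np.concatenate(r)
        tgt=[]
        for n,p,q,ts,off,good,nr in data:
            a,b=[proj(n,P(x,v)) for v in(p,q)]; tgt.append(a+(b-a)*ts[:,None]+off[:,None]*nr)
        x=least_squares(res,x,loss='soft_l1',f_scale=.7).x
    if verbose:
        for (n,p,q,ts,off,good,nr) in data: print(n,p,q,good.sum(),round(np.median(off[good]),2) if good.any() else None)
    return x
if __name__=="__main__":
    T,S="top","side"; a,b,z=.09,.1,.06; m=(0,0,z)
    ce=[(T,(a,b,z),(-a,b,z),m,1),(T,(a,b,0),(-a,b,0),m,-1),(T,(-a,-b,z),(a,-b,z),m,1),
        (S,(a,b,z),(-a,b,z),m,1),(S,(a,b,z),(a,-b,z),m,1),(S,(-a,b,z),(-a,-b,z),m,1),(S,(a,b,0),(-a,b,0),m,-1)]
    for nm,E in(("both",ce),("top",[e for e in ce if e[0]==T]),("side",[e for e in ce if e[0]==S])):
        x=run(E,(.5536,-.222,.26)); print(nm,x,np.degrees(x[2]),"KH",P(x,(0,-.03,.06)))
    tab=[(T,(.017,-.004,.0845),(-.017,-.004,.0845),(0,-.01,.0845),1),(S,(.017,-.004,.0845),(.017,-.004,.0645),(0,-.004,.0745),-1),(S,(-.017,-.004,.0845),(-.017,-.004,.0645),(0,-.004,.0745),-1),
         (S,(-.017,-.004,.0845),(.017,-.004,.0845),(0,-.004,.0745),-1),(S,(-.017,-.004,.0645),(.017,-.004,.0645),(0,-.004,.0745),-1),(T,(.02,-.048,.0645),(-.02,-.048,.0645),(0,0,.0645),1)]
    x=run(tab,x); print("tab",x,np.degrees(x[2]),"KH",P(x,(0,-.03,.06)))
    h=lambda n,p,q,c:(n,p,q,c,-1)
    x0,x1,y0,y1,u,v=.017,.047,-.005,.005,.05,.086; c=(.032,0,.086)
    ke=[h(T,(x0,y1,v),(x0,y0,v),c),h(T,(x1,y1,v),(x1,y0,v),c),h(T,(x0,y1,v),(x1,y1,v),c),h(T,(x0,y0,v),(x1,y0,v),c)]
    c2=(.032,0,.068)
    ks=[h(S,(x1,y1,v),(x1,y1,u),c2),h(S,(x0,y0,v),(x0,y0,u),c2),h(S,(x1,y0,v),(x0,y0,v),c2),h(S,(x1,y1,u),(x0,y1,u),c2)]
    for nm,E in(("both",ke+ks),("top",ke),("side",ks)):
        x=run(E,(.5291,.1962,-.3053),wins=(3,2.5,2,2)); print("key",nm,x,np.degrees(x[2]),P(x,(.032,0,0)))
E
python3 icp.py
```

```text
top (0.09, 0.1, 0.06) (-0.09, 0.1, 0.06) 0 None
top (0.09, 0.1, 0) (-0.09, 0.1, 0) 0 None
top (-0.09, -0.1, 0.06) (0.09, -0.1, 0.06) 0 None
side (0.09, 0.1, 0.06) (-0.09, 0.1, 0.06) 0 None
side (0.09, 0.1, 0.06) (0.09, -0.1, 0.06) 0 None
side (-0.09, 0.1, 0.06) (-0.09, -0.1, 0.06) 0 None
side (0.09, 0.1, 0) (-0.09, 0.1, 0) 0 None
both [-0.39908824 -0.47815518  0.25548107] 14.637986854892517 KH [np.float64(-0.39150691041625596), np.float64(-0.5071814305309524), 0.06]Traceback (most recent call last):
  File "icp.py", line 38, in <module>
    x=run(E,(.5536,-.222,.26)); print(nm,x,np.degrees(x[2]),"KH",P(x,(0,-.03,.06)))
  File "icp.py", line 29, in run
    x=least_squares(res,x,loss='soft_l1',f_scale=.7).x
      ~~~~~~~~~~~~~^^^^^^^^^^^^^^^^^^^^^^^^^^^^^^^^^
    return func(*args, **kwargs)
    result = trf(vector_fun.fun, vector_fun.jac, x0, f0, J0, lb, ub, ftol, xtol,
                 gtol, max_nfev, x_scale, loss_function, tr_solver,
                 tr_options.copy(), verbose, callback=callback_wrapped)
    return trf_no_bounds(
        fun, jac, x0, f0, J0, ftol, xtol, gtol, max_
[... 820 characters left out ...]
               ^^^^^^^
    f = np.atleast_1d(self.fun(x, *self.args, **self.kwargs))
                      ~~~~~~~~^^^^^^^^^^^^^^^^^^^^^^^^^^^^^^
    return np.atleast_1d(self.fun(x))
                         ~~~~~~~~^^^
    return self.f(x, *self.args, **self.kwargs)
           ~~~~~~^^^^^^^^^^^^^^^^^^^^^^^^^^^^^^
  File "icp.py", line 23, in res
    a,b=[proj(n,P(x,v)) for v in(p,q)]
         ~~~~^^^^^^^^^^
  File "h.py", line 15, in proj
    c,f,M=cam(n); q=(np.array(P)-c["position"])@M; u=np.array([q[0],-q[1]])/-q[2]
          ~~~^^^
  File "h.py", line 5, in cam
    c=viewer.get_calibration(n); f=240/np.tan(np.radians(c["fov_y"])/2)
ValueError: time passes only in moves, steps and waits
```

```bash
sed -i 's/^def cam(n):/import functools\n@functools.cache\ndef cam(n):/' h.py; python3 -c "
from h import *
print([viewer.get_calibration('top')['position'] for _ in range(2)])"; python3 icp.py
```

```text
[array([0.45697576, 0.05033453, 1.18422485]), array([0.45697576, 0.05033453, 1.18422485])]
top (0.09, 0.1, 0.06) (-0.09, 0.1, 0.06) 0 None
top (0.09, 0.1, 0) (-0.09, 0.1, 0) 0 None
top (-0.09, -0.1, 0.06) (0.09, -0.1, 0.06) 0 None
side (0.09, 0.1, 0.06) (-0.09, 0.1, 0.06) 0 None
side (0.09, 0.1, 0.06) (0.09, -0.1, 0.06) 0 None
side (-0.09, 0.1, 0.06) (-0.09, -0.1, 0.06) 0 None
side (0.09, 0.1, 0) (-0.09, 0.1, 0) 0 None
both [-0.39908824 -0.47815518  0.25548107] 14.637986854892517 KH [np.float64(-0.39150691041625596), np.float64(-0.5071814305309524), 0.06]
top (0.09, 0.1, 0.06) (-0.09, 0.1, 0.06) 25 0.5
top (0.09, 0.1, 0) (-0.09, 0.1, 0) 25 -0.5
top (-0.09, -0.1, 0.06) (0.09, -0.1, 0.06) 0 None
top [ 0.57932449 -0.21561304  0.24971428] 14.30757410981445 KH [np.float64(0.5867383011730426), np.float64(-0.24468253563234804), 0.06]
side (0.09, 0.1, 0.06) (-0.09, 0.1, 0.06) 0 None
side (0.09, 0.1, 0.06) (0.09, -0.1, 0.06) 0 None
side (-0.09, 0.1, 0.06) (-0.09, -0.1, 0.06) 0 None
side (0.09, 0.1, 0) (-0.09, 0.1, 0) 0 None
side [-0.13656463 -0.40977522  0.25307897] 14.500357085157988 KH [np.
[... 1194 characters left out ...]
017, -0.005, 0.086) 25 -0.25
top (0.047, 0.005, 0.086) (0.047, -0.005, 0.086) 25 -0.25
top (0.017, 0.005, 0.086) (0.047, 0.005, 0.086) 25 -1.25
top (0.017, -0.005, 0.086) (0.047, -0.005, 0.086) 25 -1.25
key top [ 0.53020772  0.19568871 -0.31835625] -18.240469646163636 [np.float64(0.5605997544786754), np.float64(0.18567252555477812), 0]
side (0.047, 0.005, 0.086) (0.047, 0.005, 0.05) 25 0.0
side (0.017, -0.005, 0.086) (0.017, -0.005, 0.05) 25 0.25
side (0.047, -0.005, 0.086) (0.017, -0.005, 0.086) 25 0.0
side (0.047, 0.005, 0.05) (0.017, 0.005, 0.05) 25 -0.25
key side [ 0.5307147   0.19672715 -0.37328269] -21.387522977185238 [np.float64(0.5605110308937213), np.float64(0.18505758053275967), 0]
```

```bash
sed -i 's/\.mean(2),\.8)/[:,:,0],.8)/; s/return np.concatenate(r)$/return np.concatenate(r+[(x-xs)*[5,5,3]])/; s/^    x=np.array(x,float)$/    x=np.array(x,float); xs=x.copy()/; s/max(1)>4/max(1)>3/; s/x=run(tab,x)/x=run(tab,(.5536,-.222,.26))/' icp.py; sed -i 's/wins=(6,4,/wins=(4,3,/' icp.py; python3 icp.py | grep -v "^key" | head -30
```

```text
top (0.09, 0.1, 0.06) (-0.09, 0.1, 0.06) 25 0.0
top (0.09, 0.1, 0) (-0.09, 0.1, 0) 25 -1.0
top (-0.09, -0.1, 0.06) (0.09, -0.1, 0.06) 0 None
side (0.09, 0.1, 0.06) (-0.09, 0.1, 0.06) 25 1.25
side (0.09, 0.1, 0.06) (0.09, -0.1, 0.06) 25 -0.25
side (-0.09, 0.1, 0.06) (-0.09, -0.1, 0.06) 25 -0.25
side (0.09, 0.1, 0) (-0.09, 0.1, 0) 25 0.75
both [ 0.55305646 -0.22311512  0.25186912] 14.431037286115473 KH [np.float64(0.560532895096538), np.float64(-0.25216856693935086), 0.06]
top (0.09, 0.1, 0.06) (-0.09, 0.1, 0.06) 25 0.5
top (0.09, 0.1, 0) (-0.09, 0.1, 0) 25 -0.5
top (-0.09, -0.1, 0.06) (0.09, -0.1, 0.06) 0 None
top [ 0.55359631 -0.22194685  0.24956757] 14.299168674798167 KH [np.float64(0.56100585881438), np.float64(-0.25101742617174944), 0.06]
side (0.09, 0.1, 0.06) (-0.09, 0.1, 0.06) 25 0.25
side (0.09, 0.1, 0.06) (0.09, -0.1, 0.06) 25 -0.25
side (-0.09, 0.1, 0.06) (-0.09, -0.1, 0.06) 25 -0.25
side (0.09, 0.1, 0) (-0.09, 0.1, 0) 25 -0.25
side [ 0.55408766 -0.22683849  0.25283056] 14.486124188185714 KH [np.float64(0.5615920237170638), np.float64(-0.2558847348299404), 0.06]
top (0.017, -0.004, 0.0845) (-0.017, -0.004, 0.0845) 25 0.0
side (0.017, -0.004, 0.0845) (0.017, -0.004, 0.0645) 25 -0.25
side (-0.017, -0.004, 0.0845) (-0.017, -0.004, 0.0645) 25 0.5
side (-0.017, -0.004, 0.0845) (0.017, -0.004, 0.0845) 25 -1.0
side (-0.017, -0.004, 0.0645) (0.017, -0.004, 0.0645) 25 -1.0
top (0.02, -0.048, 0.0645) (-0.02, -0.048, 0.0645) 25 0.0
tab [ 0.55115974 -0.21640295  0.25094075] 14.377845632888684 KH [np.float64(0.5586092048505136), np.float64(-0.24546333174288368), 0.06]
top (0.017, 0.005, 0.086) (0.017, -0.005, 0.086) 25 -1.0
top (0.047, 0.005, 0.086) (0.047, -0.005, 0.086) 25 -2.5
top (0.017, 0.005, 0.086) (0.047, 0.005, 0.086) 25 -1.5
top (0.017, -0.005, 0.086) (0.047, -0.005, 0.086) 25 -0.75
side (0.047, 0.005, 0.086) (0.047, 0.005, 0.05) 25 0.75
side (0.017, -0.005, 0.086) (0.017, -0.005, 0.05) 25 -0.25
```

```bash
cat > go.py <<'E'
import sys
from h import *
# usage: go.py x y z yaw -> scaled row from the present pose, tool pointing down
x,y,z,yaw=map(float,sys.argv[1:5]); o=env.get_obs()
A=R.from_euler('xyz',o["tool_rot"],degrees=True); B=R.from_euler('xyz',[180,0,yaw],degrees=True)
print(np.round(np.r_[A.inv().apply(np.array([x,y,z])-o["tool_pos"])/.2,(A.inv()*B).as_rotvec()/1.5],4).tolist())
print(np.round(o["tool_pos"],4),np.round(o["tool_rot"],2),np.round(o["force"],1),o["time_s"],o["grasp_force"],o["qpos"][6])
E
python3 go.py .5617 -.2577 .15 14.4
```

```text
[2.2251, -1.1057, 0.3627, 0.0001, 0.0, 0.057]
[ 0.2148 -0.6135  0.2226] [180.    0.   19.3] [-0.8 -0.1  0.5] 1.5 0.0 -3.2601566930682706
```

Call:
{"op": "apply_moves", "data": {"moves": [[1, -0.5, 0, 0, 0, 0, 0], [1, -0.5, 0, 0, 0, 0, 0], [1, -0.5, 0, 0, 0, 0, 0], [1, -0.5, 0, 0, 0, 0, 0], [1, -0.5, 0, 0, 0, 0, 0]]}}

```text
time_s: 2.0
tool_pos: [0.3751, -0.4483, 0.223]
tool_rot: [-180.0, -0.1, 19.7]
force: [-1.3, -0.2, 0.3]
grip_width: 0.0547
grasp_force: 0.0
```

Call:
{"op": "apply_moves", "data": {"moves": [[1, -0.5, 0, 0, 0, 0, 0], [1, -0.5, 0, 0, 0, 0, 0], [1, -0.5, 0, 0, 0, 0, 0], [1, -0.5, 0, 0, 0, 0, 0], [1, -0.5, 0, 0, 0, 0, 0]]}}

```text
time_s: 2.5
tool_pos: [0.5298, -0.2869, 0.2229]
tool_rot: [-179.9, -0.2, 19.7]
force: [-0.3, -0.6, -0.7]
grip_width: 0.0149
grasp_force: 0.0
```

```bash
python3 go.py .5617 -.2577 .07 14.4
```

```text
[0.197, -0.0828, 0.7652, -0.0009, -0.0018, 0.0616]
[ 0.5298 -0.2869  0.2229] [-1.7993e+02 -1.6000e-01  1.9690e+01] [-0.3 -0.6 -0.7] 2.5 0.0 -47.86400741089161
```

Call:
{"op": "apply_moves", "data": {"moves": [[0.197, -0.083, 0.5, 0, 0, 0.0616, 0], [0.197, -0.083, 0.5, 0, 0, 0.0616, 0], [0.197, -0.083, 0.5, 0, 0, 0.0616, 0], [0.197, -0.083, 0.5, 0, 0, 0.0616, 0], [0.197, -0.083, 0.5, 0, 0, 0.0616, 0]]}}

```text
time_s: 3.0
tool_pos: [0.5584, -0.2657, 0.1247]
tool_rot: [179.9, -0.1, 13.9]
force: [0.3, -0.0, 0.3]
grip_width: 0.0003
grasp_force: 0.0
```

```bash
python3 go.py .5617 -.2577 .07 14.4
```

```text
[0.0249, -0.0354, 0.2734, 0.0017, -0.0011, -0.0055]
[ 0.5584 -0.2657  0.1247] [ 1.7986e+02 -9.0000e-02  1.3930e+01] [ 0.3 -0.   0.3] 3.0 0.0 -58.3474820119122
```

Call:
{"op": "apply_moves", "data": {"moves": [[0.025, -0.035, 0.1, 0, 0, 0, 0], [0.025, -0.035, 0.27, 0, 0, 0, 0], [0.025, -0.035, 0.27, 0, 0, 0, 0], [0.025, -0.035, 0.27, 0, 0, 0, 0]]}}

```text
time_s: 3.4
tool_pos: [0.5613, -0.2576, 0.0706]
tool_rot: [179.9, -0.1, 13.9]
force: [0.7, -0.3, -0.1]
grip_width: 0.0004
grasp_force: 0.0
```

```bash
python3 go.py .5617 -.2577 .07 14.4
```

```text
[0.0018, 0.0008, 0.0028, 0.0012, -0.0007, -0.0058]
[ 0.5613 -0.2576  0.0706] [ 1.7989e+02 -6.0000e-02  1.3900e+01] [ 0.7 -0.3 -0.1] 3.4 0.0 -60.13481880371149
```

Call:
{"op": "apply_moves", "data": {"moves": [[0, -0.04, 0, 0, 0, 0, 0], [0, -0.08, 0, 0, 0, 0, 0], [0, -0.12, 0, 0, 0, 0, 0], [0, -0.16, 0, 0, 0, 0, 0], [0, -0.2, 0, 0, 0, 0, 0], [0, -0.22, 0, 0, 0, 0, 0]]}}

```text
time_s: 4.0
tool_pos: [0.5509, -0.2129, 0.0693]
tool_rot: [179.9, -0.1, 14.0]
force: [1.9, -3.7, 2.7]
grip_width: 0.0001
grasp_force: 2.1
```

Call:
{"op": "apply_moves", "data": {"moves": [[0, -0.02, 0, 0, 0, 0, 0], [0, -0.025, 0, 0, 0, 0, 0], [0, -0.025, 0, 0, 0, 0, 0]]}}

```text
time_s: 4.3
tool_pos: [0.5493, -0.2081, 0.0685]
tool_rot: [-180.0, -0.0, 14.0]
force: [1.7, -3.4, 1.5]
grip_width: 0.0003
grasp_force: 1.6
```

Call:
{"op": "apply_moves", "data": {"moves": [[0, -0.015, 0, 0, 0, 0, 0], [0, -0.025, 0, 0, 0, 0, 0], [0, -0.025, 0, 0, 0, 0, 0]]}}

```text
time_s: 4.6
tool_pos: [0.5479, -0.2031, 0.0684]
tool_rot: [-180.0, 0.0, 14.0]
force: [1.9, -3.5, 2.5]
grip_width: 0.0006
grasp_force: 1.7
```

Call:
{"op": "apply_moves", "data": {"moves": [[0, -0.02, 0, 0, 0, 0, 0], [0, -0.03, 0, 0, 0, 0, 0], [0, -0.03, 0, 0, 0, 0, 0]]}}

```text
time_s: 4.9
tool_pos: [0.5474, -0.201, 0.0686]
tool_rot: [179.7, -0.1, 13.9]
force: [5.6, -9.5, -3.1]
grip_width: 0.0004
grasp_force: 5.3
```

Call:
{"op": "apply_moves", "data": {"moves": [[0, -0.02, 0, 0, 0, 0, 0], [0, -0.03, 0, 0, 0, 0, 0], [0, -0.03, 0, 0, 0, 0, 0]]}}

```text
time_s: 5.2
tool_pos: [0.5473, -0.2009, 0.0687]
tool_rot: [179.3, -0.3, 13.8]
force: [10.9, -19.4, -10.3]
grip_width: 0.0002
grasp_force: 10.8
```

Call:
{"op": "apply_moves", "data": {"moves": [[0, 0.06, 0, 0, 0, 0, 0], [0, 0.06, -0.2, 0, 0, 0, 0], [0, 0.06, -0.45, 0, 0, 0, 0], [0, 0.06, -0.6, 0, 0, 0, 0], [0, 0.06, -0.6, 0, 0, 0, 0.4], [0, 0.06, -0.6, 0, 0, 0, 0.4]]}}

```text
time_s: 5.8
tool_pos: [0.5474, -0.2018, 0.1881]
tool_rot: [-179.9, 0.1, 14.1]
force: [-0.4, 0.5, -0.3]
grip_width: 0.0095
grasp_force: 0.0
```

Call:
{"op": "apply_moves", "data": {"moves": [[0.15, -1, 0, 0, 0, -0.87, 0.4], [0.15, -1, 0, 0, 0, -0.87, 0.4], [0.15, -1, 0, 0, 0, -0.87, 0.4], [0.15, -1, 0, 0, 0, -0.87, 0.4], [0.15, -1, 0, 0, 0, -0.87, 0.4], [0.15, -1, 0, 0, 0, -0.87, 0.4], [0.15, -1, 0, 0, 0, -0.87, 0.4], [0.15, -1, 0, 0, 0, -0.87, 0.4], [0.15, -1, 0, 0, 0, -0.87, 0.4]]}}

```text
time_s: 6.7
tool_pos: [0.5264, -0.0013, 0.1858]
tool_rot: [-179.7, -0.1, 89.1]
force: [-0.4, 0.6, -0.6]
grip_width: 0.0345
grasp_force: 0.0
```

```bash
python3 - <<'E'
from ov import *
im=snap("top","top1.png"); s=snap("side","side1.png")
cv2.imwrite('pics/kh.png',np.hstack([cv2.convertScaleAbs(cv2.resize(i[y:y+60,x:x+60,::-1],(400,400),interpolation=cv2.INTER_CUBIC),alpha=1.6) for i,x,y in((im,450,245),(s,390,175))]))
E
python3 go.py .5605 .1854 .13 161
```

```text
[0.9374, 0.1514, 0.281, -0.0026, -0.003, -0.8398]
[ 0.5267 -0.0015  0.1861] [-1.7969e+02 -7.0000e-02  8.8830e+01] [-0.6 -0.5  0. ] 6.8 0.0 -7.287526967374068
```

View pics/kh.png

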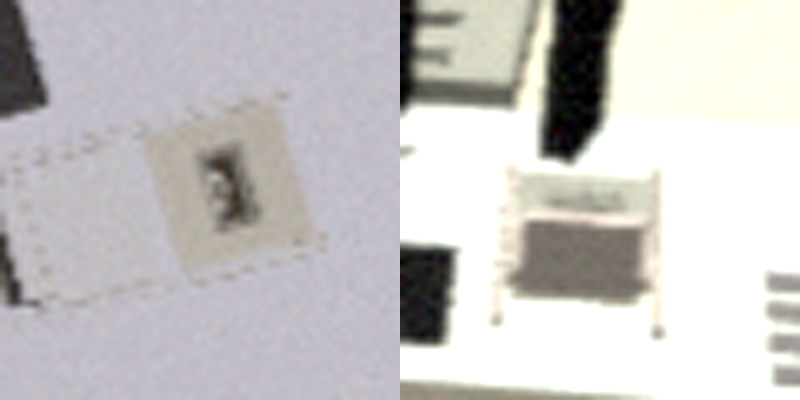

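The shutter is fully aside. The keyhole slot shows at top (484,273), in the middle of its beige plate.

```bash
python3 - <<'E'
from h import *
im=cv2.imread('pics/top1.png').astype(float)
g=cv2.GaussianBlur(im.mean(2),(0,0),.7)[262:284,474:494]; bg=np.median(g); w=np.clip(bg-12-g,0,None)
yy,xx=np.mgrid[262:284,474:494]; c=[(w*xx).sum()/w.sum(),(w*yy).sum()/w.sum()]
d=np.c_[xx.ravel()-c[0],yy.ravel()-c[1]]; C=(w.ravel()[:,None]*d).T@d; e,v=np.linalg.eigh(C); 
print(bg,g.min(),c,"axis",v[:,1])
for z in(.06,.057): print(onz("top",c,z)[:2])
q=onz("top",np.array(c)+v[:,1]*5,.06)-onz("top",c,.06); print(np.degrees(np.arctan2(q[1],q[0])))
# beige escutcheon: r-b difference
rb=cv2.GaussianBlur(im[:,:,2]-im[:,:,0],(0,0),1)[250:296,464:506]; m=((rb>rb.max()*.5)).astype(np.uint8)
n,l,s,cc=cv2.connectedComponentsWithStats(m); k=1+s[1:,4].argmax(); print(s[k],cc[k]+[464,250],onz("top",cc[k]+[464,250],.06)[:2],cv2.minAreaRect(np.argwhere(l==k)[:,::-1].astype(np.float32)))
E
```

```text
108.8742037662688 43.699635661102064 [np.float64(484.19738667597045), np.float64(272.6257038280585)] axis [0.2865563  0.95806341]
[ 0.56266194 -0.25245754]
[ 0.56294396 -0.25326554]
-165.91579145689508
[  8  10  25  25 418] [483.98803828 272.44736842] [ 0.56300396 -0.25207625] ((19.905662536621094, 22.669809341430664), (22.115049362182617, 19.779916763305664), 74.05460357666016)
```

Call:
{"op": "apply_moves", "data": {"moves": [[0.94, 0.15, 0.1, 0, 0, -0.84, 0.4], [0.94, 0.15, 0.1, 0, 0, -0.84, 0.4], [0.94, 0.15, 0.1, 0, 0, -0.84, 0.4], [0.94, 0.15, 0.1, 0, 0, -0.84, 0.4], [0.94, 0.15, 0.1, 0, 0, -0.84, 0.4], [0.94, 0.15, 0.1, 0, 0, -0.84, 0.4], [0.94, 0.15, 0.1, 0, 0, -0.84, 0.4], [0.94, 0.15, 0.1, 0, 0, -0.84, 0.4], [0.94, 0.15, 0.1, 0, 0, -0.84, 0.4], [0.94, 0.15, 0.1, 0, 0, -0.84, 0.4]]}}

```text
time_s: 7.8
tool_pos: [0.5614, 0.1851, 0.1669]
tool_rot: [-179.9, -0.2, 160.9]
force: [0.3, -0.2, -0.1]
grip_width: 0.0347
grasp_force: 0.0
```

```bash
python3 go.py .5605 .1854 .1 161.5
```

```text
[0.0037, 0.0001, 0.3347, -0.0008, -0.0022, -0.0074]
[0.5614 0.1851 0.1669] [-179.93   -0.19  160.86] [ 0.3 -0.2 -0.1] 7.8 0.0 37.74757476795027
```

Call:
{"op": "apply_moves", "data": {"moves": [[-0.005, 0, 0.2, 0, 0, -0.0074, 0.4], [-0.005, 0, 0.35, 0, 0, -0.0074, 0.4], [-0.005, 0, 0.45, 0, 0, -0.0074, 0.4], [-0.005, 0, 0.55, 0, 0, -0.0074, 0.4], [-0.005, 0, 0.56, 0, 0, -0.0074, 0.4], [-0.005, 0, 0.56, 0, 0, -0.0074, 0.4]], "grip_force": 5}}

```text
time_s: 8.4
tool_pos: [0.5628, 0.1849, 0.0559]
tool_rot: [-180.0, -0.1, 161.5]
force: [0.3, 0.2, 0.6]
grip_width: 0.035
grasp_force: 0.0
```

```bash
python3 go.py .5605 .1854 .054 161.5; python3 - <<'E'
from h import *
s=snap("side","side2.png"); cv2.imwrite('pics/gr.png',cv2.resize(s[230:390,240:420,::-1],(720,560)[:2],interpolation=cv2.INTER_CUBIC))
E
```

```text
[0.0119, -0.0012, 0.0095, -0.0006, -0.0013, 0.0002]
[0.5628 0.1849 0.0559] [-1.7995e+02 -1.1000e-01  1.6152e+02] [0.3 0.2 0.6] 8.4 0.0 34.19020703168372
```

View pics/gr.png

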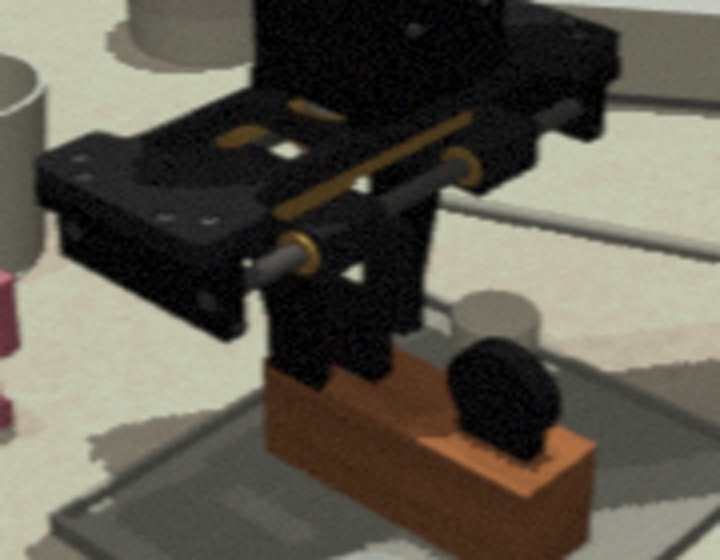

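The fingers straddle the rectangular head; the round key is clear. I'll shift 2 mm along x and close gently.

Call:
{"op": "apply_moves", "data": {"moves": [[0.012, 0, 0.007, 0, 0, 0, 0.4], [0.012, 0, 0.007, 0, 0, 0, 0.1], [0.012, 0, 0.007, 0, 0, 0, 0], [0.012, 0, 0.007, 0, 0, 0, 0], [0.012, 0, 0.007, 0, 0, 0, 0], [0.012, 0, 0.007, 0, 0, 0, 0]], "grip_force": 5}}

```text
time_s: 9.05
tool_pos: [0.5616, 0.1856, 0.0554]
tool_rot: [180.0, 0.0, 161.6]
force: [-0.0, 0.5, 0.5]
grip_width: 0.0098
grasp_force: 5.0
```

```bash
python3 go.py .5605 .1854 .054 161.5; python3 -c "
from h import *;o=env.get_obs();print(o['grip_width'],o['wrist_torque'])"
```

```text
[0.0049, -0.0025, 0.0068, 0.0, 0.0002, 0.0011]
[0.5616 0.1856 0.0554] [1.8000e+02 2.0000e-02 1.6159e+02] [-0.   0.5  0.5] 9.05 4.999951916397549 34.11364241240121
0.00983472226043219 [ 0.02158498 -0.08723608  0.0310313 ]
```

Call:
{"op": "apply_moves", "data": {"moves": [[0, 0, 0, 0, 0, 0, 0], [0, 0, 0, 0, 0, 0, 0], [0, 0, -0.1, 0, 0, 0, 0], [0, 0, -0.25, 0, 0, 0, 0], [0, 0, -0.45, 0, 0, 0, 0], [0, 0, -0.6, 0, 0, 0, 0], [0, 0, -0.6, 0, 0, 0, 0]], "grip_force": 50}}

```text
time_s: 9.75
tool_pos: [0.5638, 0.1871, 0.1797]
tool_rot: [179.8, 0.4, 161.6]
force: [0.3, 0.3, 0.4]
grip_width: 0.01
grasp_force: 50.0
```

Call:
{"op": "apply_moves", "data": {"moves": [[0.15, 0.6, 0, 0, 0, -0.1, 0], [0.3, 1, 0, 0, 0, -0.2, 0], [0.3, 1, 0, 0, 0, -0.2, 0], [0.3, 1, 0, 0, 0, -0.2, 0], [0.3, 1, 0, 0, 0, -0.2, 0], [0.3, 1, 0, 0, 0, -0.2, 0]]}}

```text
time_s: 10.35
tool_pos: [0.5652, 0.3972, 0.1735]
tool_rot: [180.0, -0.2, 179.1]
force: [-0.8, -0.5, -1.9]
grip_width: 0.0097
grasp_force: 50.0
```

```bash
python3 go.py .5637 -.2521 .175 -165.7
```

```text
[-0.0435, -3.2462, -0.0087, 0.0004, -0.0019, -0.1769]
[0.5652 0.3972 0.1735] [ 1.7998e+02 -1.6000e-01  1.7910e+02] [-0.8 -0.5 -1.9] 10.35 49.999892162159085 34.88420553217072
```

I went the wrong way, towards +y. Nothing was touched, so I'm going back.

Call:
{"op": "apply_moves", "data": {"moves": [[0, -1, 0, 0, 0, 0, 0], [0, -1, 0, 0, 0, 0, 0], [0, -1, 0, 0, 0, 0, 0], [0, -1, 0, 0, 0, 0, 0], [0, -1, 0, 0, 0, 0, 0]]}}

```text
time_s: 10.85
tool_pos: [0.5658, 0.18, 0.1735]
tool_rot: [-179.4, -0.0, 177.8]
force: [0.2, -0.8, -0.6]
grip_width: 0.0097
grasp_force: 50.0
```

Call:
{"op": "apply_moves", "data": {"moves": [[0, -1, 0, 0, 0, 0, 0], [0, -1, 0, 0, 0, 0, 0], [0, -1, 0, 0, 0, 0, 0], [0, -1, 0, 0, 0, 0, 0], [0, -1, 0, 0, 0, 0, 0]]}}

```text
time_s: 11.35
tool_pos: [0.5582, -0.0187, 0.1739]
tool_rot: [-179.6, -0.1, 177.8]
force: [-0.2, -0.5, -0.5]
grip_width: 0.0093
grasp_force: 50.0
```

Call:
{"op": "apply_moves", "data": {"moves": [[0, -0.8, 0, 0, 0, -0.16, 0], [0, -0.8, 0, 0, 0, -0.16, 0], [0, -0.8, 0, 0, 0, -0.16, 0], [0, -0.8, 0, 0, 0, -0.16, 0], [0, -0.8, 0, 0, 0, -0.16, 0]]}}

```text
time_s: 11.85
tool_pos: [0.554, -0.171, 0.1742]
tool_rot: [-180.0, -0.1, -168.0]
force: [0.1, 0.6, 0.2]
grip_width: 0.0097
grasp_force: 50.0
```

```bash
python3 go.py .5637 -.2521 .135 -165.7
```

```text
[0.0367, -0.4068, 0.1963, -0.0004, -0.0014, -0.0266]
[ 0.554  -0.171   0.1742] [-1.7996e+02 -1.2000e-01 -1.6799e+02] [0.1 0.6 0.2] 11.85 49.99969571828842 105.01591552946556
```

Call:
{"op": "apply_moves", "data": {"moves": [[0.037, -0.2, 0, 0, 0, -0.0266, 0], [0.037, -0.407, 0, 0, 0, -0.0266, 0], [0.037, -0.407, 0.1, 0, 0, -0.0266, 0], [0.037, -0.407, 0.196, 0, 0, -0.0266, 0], [0.037, -0.407, 0.196, 0, 0, -0.0266, 0]]}}

```text
time_s: 12.35
tool_pos: [0.5643, -0.2445, 0.1332]
tool_rot: [179.8, -0.2, -165.1]
force: [-0.8, 0.3, -0.5]
grip_width: 0.0097
grasp_force: 50.0
```

```bash
python3 go.py .5637 -.2521 .112 -165.7;  python3 - <<'E'
from h import *
t=snap("top","top3.png");s=snap("side","side3.png"); f=lambda i,x,y:cv2.convertScaleAbs(cv2.resize(i[y:y+60,x:x+60,::-1],(400,400),interpolation=cv2.INTER_CUBIC),alpha=1.5)
cv2.imwrite('pics/pre.png',np.hstack([f(t,455,245),f(s,385,165)]))
E
```

```text
[0.012, -0.0362, 0.1059, 0.0027, -0.0026, 0.0069]
[ 0.5643 -0.2445  0.1332] [ 179.77   -0.22 -165.1 ] [-0.8  0.3 -0.5] 12.35 50.000076005235314 111.63812171588496
```

View pics/pre.png

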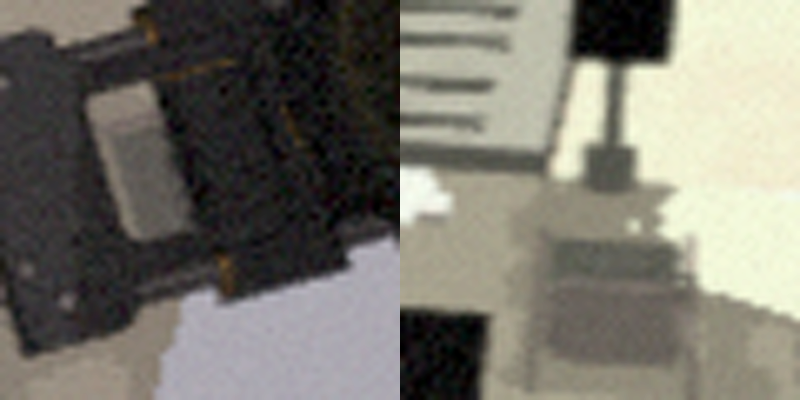

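```bash
python3 - <<'E'
from h import *
for n,p in(("blade bottom obs(416.2,193)",(.5633,-.2447,.0858)),("hole obs(417.2,204.9)",(.5627,-.2523,.06)),("hole+5y",(.5627,-.2473,.06))): print(n,proj("side",p))
o=env.get_obs();print(o["tool_pos"])
E
python3 go.py .5637 -.2521 .112 -165.7
```

```text
blade bottom obs(416.2,193) [415.64778101 195.16542801]
hole obs(417.2,204.9) [415.91745222 205.62375996]
hole+5y [415.23801068 206.54074571]
[ 0.56622432 -0.24506255  0.13613713]
[0.0212, -0.0308, 0.1207, 0.0004, -0.0002, 0.0073]
[ 0.5662 -0.2451  0.1361] [ 1.7997e+02 -2.0000e-02 -1.6507e+02] [-0.2  0.5  0.2] 12.45 49.999911077320576 111.67331060809047
```

Call:
{"op": "apply_moves", "data": {"moves": [[0.02, -0.031, 0.05, 0, 0, 0.007, 0], [0.02, -0.031, 0.11, 0, 0, 0.007, 0], [0.02, -0.031, 0.11, 0, 0, 0.007, 0], [0.02, -0.031, 0.11, 0, 0, 0.007, 0], [0.02, -0.031, 0.11, 0, 0, 0.007, 0]]}}

```text
time_s: 12.95
tool_pos: [0.5642, -0.2535, 0.1143]
tool_rot: [-180.0, 0.0, -165.8]
force: [0.3, 0.0, 0.8]
grip_width: 0.0095
grasp_force: 50.0
```

```bash
python3 go.py .5637 -.2521 .105 -165.7
```

```text
[0.0009, 0.0074, 0.0463, -0.0002, 0.0003, -0.0007]
[ 0.5642 -0.2535  0.1143] [-1.7999e+02  2.0000e-02 -1.6576e+02] [0.3 0.  0.8] 12.95 49.99992856755853 111.13471752067663
```

Call:
{"op": "apply_moves", "data": {"moves": [[0, 0.006, 0.02, 0, 0, 0, 0], [0, 0.006, 0.035, 0, 0, 0, 0], [0, 0.006, 0.05, 0, 0, 0, 0], [0, 0.006, 0.06, 0, 0, 0, 0], [0, 0.006, 0.06, 0, 0, 0, 0]]}}

```text
time_s: 13.45
tool_pos: [0.5634, -0.2524, 0.1015]
tool_rot: [180.0, -0.0, -165.8]
force: [-0.3, -0.3, 0.1]
grip_width: 0.01
grasp_force: 50.0
```

```bash
python3 go.py .5637 -.2521 .0844 -165.7; python3 -c "
from h import *;print(env.get_obs()['wrist_torque'])"
```

```text
[-0.0021, 0.0013, 0.0854, 0.0003, -0.0004, -0.0009]
[ 0.5634 -0.2524  0.1015] [ 1.7998e+02 -3.0000e-02 -1.6577e+02] [-0.3 -0.3  0.1] 13.45 49.999896017834544 110.65707232352311
[ 0.08003119 -0.10905727 -0.06055465]
```

The tip is 6 mm into the slot with no force, so it's well aligned. Pushing on.

Call:
{"op": "apply_moves", "data": {"moves": [[0, 0, 0.015, 0, 0, 0, 0], [0, 0, 0.03, 0, 0, 0, 0], [0, 0, 0.04, 0, 0, 0, 0], [0, 0, 0.05, 0, 0, 0, 0], [0, 0, 0.05, 0, 0, 0, 0]]}}

```text
time_s: 13.95
tool_pos: [0.5637, -0.2533, 0.0926]
tool_rot: [-179.9, -0.0, -165.8]
force: [-0.8, -1.0, 4.3]
grip_width: 0.0093
grasp_force: 50.0
```

Call:
{"op": "apply_moves", "data": {"moves": [[0, 0, 0.02, 0, 0, 0, 0], [0, 0, 0.03, 0, 0, 0, 0], [0, 0, 0.04, 0, 0, 0, 0], [0, 0, 0.04, 0, 0, 0, 0]]}}

```text
time_s: 14.35
tool_pos: [0.5637, -0.2533, 0.0844]
tool_rot: [-179.9, -0.0, -165.8]
force: [-2.1, -1.2, 3.4]
grip_width: 0.0096
grasp_force: 50.0
```

Call:
{"op": "apply_moves", "data": {"moves": [[0, 0, 0.01, 0, 0, 0, 0], [0, 0, 0.015, 0, 0, 0, 0], [0, 0, 0.015, 0, 0, 0, 0]]}}

```text
time_s: 14.65
tool_pos: [0.5639, -0.2533, 0.0831]
tool_rot: [-179.9, -0.0, -165.8]
force: [-4.7, -0.3, 13.4]
grip_width: 0.0099
grasp_force: 50.0
```

Call:
{"op": "apply_moves", "data": {"moves": [[0, 0, 0.01, 0, 0, 0, 0], [0, 0, 0.01, 0, 0, 0, 0], [0, 0, 0.01, 0, 0, 0, 0]]}}

```text
time_s: 14.95
tool_pos: [0.5642, -0.2533, 0.083]
tool_rot: [-179.8, -0.0, -165.8]
force: [-8.7, 0.7, 24.2]
grip_width: 0.0097
grasp_force: 50.0
```

Bottom reached. I'll ease the push and start turning.

Call:
{"op": "apply_moves", "data": {"moves": [[0, 0, -0.008, 0, 0, 0, 0], [0, 0, -0.008, 0, 0, 0.05, 0], [0, 0, -0.008, 0, 0, 0.1, 0], [0, 0, -0.008, 0, 0, 0.15, 0], [0, 0, -0.008, 0, 0, 0.15, 0]], "grip_force": 60}}

```text
time_s: 15.45
tool_pos: [0.5639, -0.2532, 0.0831]
tool_rot: [-179.9, 0.0, -178.8]
force: [-5.4, -0.2, 15.2]
grip_width: 0.0095
grasp_force: 60.0
```

```bash
python3 go.py .5637 -.2521 .0844 -165.7; python3 -c "
from h import *;print(env.get_obs()['wrist_torque'])"
```

```text
[0.0011, 0.0054, -0.0065, -0.0017, -0.0001, -0.1521]
[ 0.5639 -0.2532  0.0831] [-1.7986e+02  1.0000e-02 -1.7877e+02] [-5.4 -0.2 15.2] 15.45 60.00619478523731 97.98902224583128
[ 0.00647214  1.47402222 -0.03375084]
```

Call:
{"op": "apply_moves", "data": {"moves": [[0, 0, 0, 0, 0, 0.06, 0], [0, 0, 0, 0, 0, 0.12, 0], [0, 0, 0, 0, 0, 0.18, 0], [0, 0, 0, 0, 0, 0.24, 0], [0, 0, 0, 0, 0, 0.3, 0], [0, 0, 0, 0, 0, 0.36, 0], [0, 0, 0, 0, 0, 0.42, 0], [0, 0, 0, 0, 0, 0.42, 0]]}}

```text
time_s: 16.25
tool_pos: [0.5636, -0.2539, 0.0831]
tool_rot: [-179.8, 0.1, 145.1]
force: [-6.9, -0.8, 15.7]
grip_width: 0.0097
grasp_force: 60.0
```

```bash
python3 go.py .5637 -.2521 .083 108.2; python3 -c "
from h import *;print(env.get_obs()['wrist_torque'])"
```

```text
[0.0048, 0.0077, 0.0004, -0.0015, 0.0017, 0.4294]
[ 0.5636 -0.2539  0.0831] [-1.7984e+02  1.0000e-01  1.4510e+02] [-6.9 -0.8 15.7] 16.25 60.006488068029284 64.55080790236688
[-0.31114821  1.58165637  0.07911581]
```

Call:
{"op": "apply_moves", "data": {"moves": [[0, 0, 0, 0, 0, 0.06, 0], [0, 0, 0, 0, 0, 0.12, 0], [0, 0, 0, 0, 0, 0.18, 0], [0, 0, 0, 0, 0, 0.24, 0], [0, 0, 0, 0, 0, 0.3, 0], [0, 0, 0, 0, 0, 0.36, 0], [0, 0, 0, 0, 0, 0.4, 0], [0, 0, 0, 0, 0, 0.43, 0], [0, 0, 0, 0, 0, 0.43, 0]]}}

```text
time_s: 17.15
tool_pos: [0.5628, -0.2547, 0.0831]
tool_rot: [-179.8, 0.2, 108.2]
force: [-7.5, -1.6, 15.8]
grip_width: 0.0094
grasp_force: 60.0
```

```bash
python3 go.py .5637 -.2521 .083 108.2; python3 -c "
from h import *;print(env.get_obs()['wrist_torque'])"
```

```text
[0.0107, 0.0082, 0.0005, -0.0018, 0.0022, -0.0003]
[ 0.5628 -0.2547  0.0831] [-179.85    0.19  108.18] [-7.5 -1.6 15.8] 17.15 60.00684791710228 30.05216687745053
[-0.47592741  2.03850719  0.12401193]
```

Call:
{"op": "apply_moves", "data": {"moves": [[0, 0, 0, 0, 0, 0.02, 0], [0, 0, 0, 0, 0, 0.04, 0], [0, 0, 0, 0, 0, 0.04, 0], [0, 0, 0, 0, 0, 0.04, 0], [0, 0, 0, 0, 0, 0.04, 0], [0, 0, 0, 0, 0, 0.04, 0]]}}

```text
time_s: 17.75
tool_pos: [0.5627, -0.2547, 0.0831]
tool_rot: [-179.9, 0.2, 104.8]
force: [-8.1, -1.6, 16.8]
grip_width: 0.0095
grasp_force: 60.0
```

```bash
python3 go.py .5637 -.2521 .083 108.2; python3 -c "
from h import *;print(env.get_obs()['wrist_torque'])
s=snap('side','side4.png');t=snap('top','top4.png')
f=lambda i,x,y:cv2.resize(i[y:y+100,x:x+100,::-1],(400,400),interpolation=cv2.INTER_CUBIC)
cv2.imwrite('pics/end.png',np.hstack([f(s,365,140),f(t,430,220)]))"
```

```text
[0.0112, 0.008, 0.0003, -0.0018, 0.0021, -0.0396]
[ 0.5627 -0.2547  0.0831] [-179.85    0.19  104.8 ] [-8.1 -1.6 16.8] 17.75 60.00651085283607 26.878465295981254
[-0.43458411  2.05148273  0.12318814]
```

View pics/end.png

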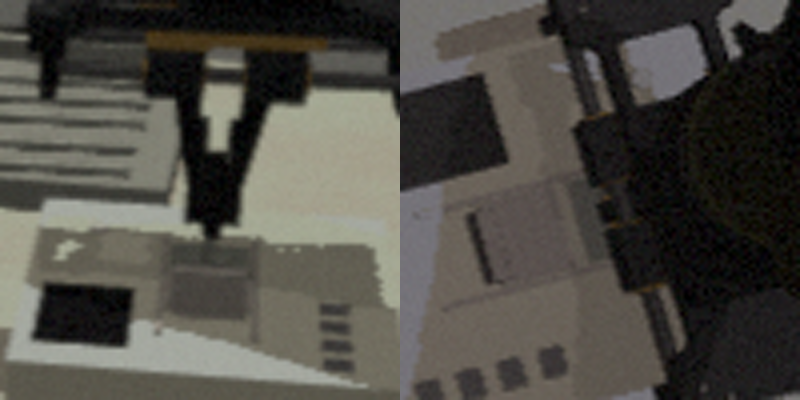

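Call:
{"op": "apply_moves", "data": {"moves": [[0, 0, 0, 0, 0, 0.02, 0], [0, 0, 0, 0, 0, 0.04, 0], [0, 0, 0, 0, 0, 0.06, 0], [0, 0, 0, 0, 0, 0.06, 0], [0, 0, 0, 0, 0, 0.06, 0], [0, 0, 0, 0, 0, 0.06, 0]]}}

```text
time_s: 18.45
tool_pos: [0.5626, -0.2547, 0.0831]
tool_rot: [-179.9, 0.2, 99.6]
force: [-8.2, -1.9, 16.8]
grip_width: 0.0094
grasp_force: 60.0
```

```bash
python3 go.py .5637 -.2521 .083 99.6; python3 -c "
from h import *;o=env.get_obs();print(o['wrist_torque'],o['grip_width'])"
```

```text
[0.0119, 0.0078, 0.0004, -0.0017, 0.0023, 0.0004]
[ 0.5626 -0.2547  0.0831] [-179.85    0.2    99.64] [-8.2 -1.9 16.8] 18.45 60.006547551602125 22.03111561249969
[-0.45338908  2.11933466  0.15562941] 0.009415072874446647
```

Call:
{"op": "apply_moves", "data": {"moves": [[0, 0, 0, 0, 0, 0.02, 0], [0, 0, 0, 0, 0, 0.04, 0], [0, 0, 0, 0, 0, 0.04, 0], [0, 0, 0, 0, 0, 0.04, 0]]}}

```text
time_s: 18.85
tool_pos: [0.5625, -0.2547, 0.0831]
tool_rot: [-179.9, 0.2, 96.2]
force: [-7.6, -2.2, 17.0]
grip_width: 0.0101
grasp_force: 60.0
```

```bash
python3 -c "
from h import *;o=env.get_obs();print(o['wrist_torque'],o['tool_rot'],o['tool_pos'])"
```

```text
[-0.43729437  2.15128912  0.19942133] [-179.85095029    0.20602619   96.21270437] [ 0.56246882 -0.25468273  0.08308063]
```

```bash
python3 -c "
from h import *;print(env.sign_off())"
```

```text
the job is handed in; nothing more can be done
None
```

The job is handed in: the shutter is at its stop, the rectangular key is at the firm bottom of the keyhole, and I finished gripping it at 60 N, turned clockwise. I didn't feel a hard stop: torque only rose slowly to 0.2 N m, so I judged the quarter turn from about 98° of tool rotation, and the result wasn't shown.

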